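# Build a weighted drying stack on the waste board

### The arm

A 6-joint arm with a two-finger parallel gripper is mounted at the origin on a cart in front of the work surface, level with it; the furniture and walls round the work are solid. World frame = base frame: x ahead of the robot, y to its left, z up, the work surface at z = 0. Lengths are in m, angles in rad, forces in N, time in s.
With the tool pointing down it reaches from about 0.275 to 0.775 m from the base axis. Payload 14.6 kg.
Tool frame: the origin (TCP) lies midway between the tips of the shut fingers; the grasp point (between the pads) lies 19 mm behind it; z points along the fingers, y is the line along which they close (so a half turn about z gives the same grasp; the last joint's range is limited). The gripper opens to 85 mm and grips with 20 to 120 N. Pads are 22 mm wide; open, the fingers measure 114 mm over their backs; the gripper's body (76 mm by 85 mm) begins 54 mm behind the grasp point. The pads swing forward as they close: fully open they stand 13 mm farther back than shut.
Start: joints at [0.953, 0.263, -0.048, 1.259, 0, 1.415], TCP at [0.234, 0.47, 0.231] pointing down, gripper open.
Joint ranges: [-2.65, 2.65], [-0.89, 1.7], [-1.18, 1.37], [-2.13, 2.11], [-1.35, 1.29], [-3.14, 3.14]. Speed limits (rad/s): [1.89, 1.89, 2.57, 2.79, 3.14, 3.14].

### API

Orientations are given as a unit quaternion [x, y, z, w].
In Python, from station import bot gives the robot as it stands.
- The arm moves only by the tool apply_moves, never from a script. Its arguments are lists of equal length, an entry for each row: "dp": the shift along the tool's x, y, z each as a share of 80 mm, from -1 to 1, a list of three; "rot": the turn, a rotation vector about the tool's x, y, z each as a share of 45 degrees, from -1 to 1, a list of three; "fingers": the closure, from 0 (fully open) to 1 (shut). A call has 1 to 12 rows; each row shifts and turns the commanded pose from where the row before left it, along the tool's axes as they then stand; what a row does not reach is not made up. A row lasts 1/12 s, in which the tool goes at most 41.7 mm and 7.16 degrees, less where a joint would pass 70% of its speed; a pose out of reach is approached as far as the arm can. A call with a number of a shift or a turn outside -1 to 1 is refused whole. A call with a gripper value outside its range is refused whole. The fingers move at their own pace and stop on an object; "newtons" is the grip in N (left out, the last holds). Time passes only in rows, so rows that do not move let the fingers close. It gives the time, the measured TCP pose, the force, the opening and the grip force at its end, in the units of the state.
- bot.state(): the state, without advancing time (a new reading comes with each control period).
- bot.camera(name): name is "scene" or "top" or "wrist"; returns the picture (384x512x3 uint8, red, green, blue); there is no depth.
- bot.get_calibration(name): a dict with "fx", "fy", "cx", "cy" (pixels), "R" (3x3) and "t" (3): a world point X has camera coordinates R X + t; the wrist camera has in their place "tool_from_camera" (4x4, takes a point from camera to tool coordinates, whose origin is the TCP and whose axes are the flange's). Camera axes: x right, y down, z forward; pixel columns grow to the right and rows downward; lengths in m; the calibration is good to about 2 mm. A picture is of the moment at which its call begins: read the wrist's pose just before it. get_calibration takes no time and is no camera call.
- bot.close_job(): hands the job in; it is judged then, once.
The state is a dict: "clock": time; "qpos": joint angles; "joint_velocities": joint speeds; "joint_efforts": joint torques, N m; "ee_pos": TCP position; "ee_rot": TCP orientation; "force": force on the tool from outside, world axes, zero at the start; "torque": the same for the moment, N m; "gripper_width": opening from 0.0 (shut) to 1.0 (fully open); "grasp_force": force on a finger pad.
Only numpy, scipy, OpenCV 4.12 (cv2) and the standard library are available. Lean on these libraries where they do the work, as an engineer would, in place of code of your own. Each camera call takes 0.05 s, during which the arm holds its last target. There are 200 camera calls.

### The job

The red-brown board has just been waxed; set it up to dry on the pencil-lined plywood waste board. Lay the two thin flat strips as bearers on the plywood, one along each of the two long pencil lines and centred on it (either strip on either line); then lay the red-brown board crosswise over both bearers, centred over the short middle line; last, set the pale knotty block on top of the board as a weight, centred and lying lengthwise with it. Leave the sawn wedge and the cork sanding block where they are.

Things in the scene. Friction and masses are not known exactly. Their poses are not given: they have to be found in the camera images.
- waste_board: plywood waste board, 130 x 190 x 12 mm, fixed; its length lies roughly left to right, turned up to 26 degrees. Dark pencil lines on its top: two long ones along its y, 38 mm either side of the middle; one short one along its x, through the middle. Origin: centre of its underside; x across its width (away from the robot), y along its length, z up; top at z = 12 mm.
- line_near (a point): middle of the long pencil line nearer the robot, on the top face of the plywood; axes as the plywood's, the line runs along y
- line_far (a point): middle of the long pencil line farther from the robot, on the top face of the plywood; axes as the plywood's, the line runs along y
- middle (a point): centre of the plywood's top face, where the short pencil line (along x) crosses the middle; axes as the plywood's
- strip_red: thin flat strip of dark red-brown wood, 25 x 160 x 12 mm, loose, lying flat. Origin: centre of its underside; y along its length, x across its width, z up. Its yaw is the same either way round.
- strip_pale: thin flat strip of pale wood, 25 x 160 x 11 mm, loose, lying flat. Origin: centre of its underside; y along its length, x across its width, z up. Its yaw is the same either way round.
- red_board: red-brown board, 50 x 110 x 28 mm, loose, the only wide red-brown piece. Origin: centre of its underside; y along its length, x across its width, z up. Its yaw is the same either way round.
- knot_block: pale wood block with a dark knot on its top, 45 x 100 x 45 mm, the tallest of the loose pieces. Origin: centre of its underside; y along its length, x across its width, z up. Its yaw is the same either way round.
- wedge: pale sawn wedge, 32 x 90 x 34 mm, its top sloping along its length, loose; a bystander. Origin: centre of its underside; y along its length, x across its width, z up.
- cork_block: cork sanding block, 51 x 78 x 30 mm, loose; a bystander. Origin: centre of its underside; y along its length, x across its width, z up. Its yaw is the same either way round.

How it is judged:
On the way, in this order (a step that is already met when the one before it is completed fails the run):
1. both flat strips lie on the plywood, one centred on each long pencil line ((((x of strip_red in the frame of line_near between -0.012 and 0.012 m and y of strip_red in the frame of line_near between -0.02 and 0.02 m and z of strip_red in the frame of line_near between -0.004 and 0.004 m and angle between the y axis of strip_red and the y axis of waste_board, either way round below 0.15 rad and angle between strip_red's own z axis and vertical below 0.1 rad and linear speed of strip_red below 0.02 m/s and angular speed of strip_red below 0.2 rad/s) and (x of strip_pale in the frame of line_far between -0.012 and 0.012 m and y of strip_pale in the frame of line_far between -0.02 and 0.02 m and z of strip_pale in the frame of line_far between -0.004 and 0.004 m and angle between the y axis of strip_pale and the y axis of waste_board, either way round below 0.15 rad and angle between strip_pale's own z axis and vertical below 0.1 rad and linear speed of strip_pale below 0.02 m/s and angular speed of strip_pale below 0.2 rad/s)) or ((x of strip_red in the frame of line_far between -0.012 and 0.012 m and y of strip_red in the frame of line_far between -0.02 and 0.02 m and z of strip_red in the frame of line_far between -0.004 and 0.004 m and angle between the y axis of strip_red and the y axis of waste_board, either way round below 0.15 rad and angle between strip_red's own z axis and vertical below 0.1 rad and linear speed of strip_red below 0.02 m/s and angular speed of strip_red below 0.2 rad/s) and (x of strip_pale in the frame of line_near between -0.012 and 0.012 m and y of strip_pale in the frame of line_near between -0.02 and 0.02 m and z of strip_pale in the frame of line_near between -0.004 and 0.004 m and angle between the y axis of strip_pale and the y axis of waste_board, either way round below 0.15 rad and angle between strip_pale's own z axis and vertical below 0.1 rad and linear speed of strip_pale below 0.02 m/s and angular speed of strip_pale below 0.2 rad/s)))), for 0.2 s.
2. the red-brown board lies across both strips, centred over the short line ((((x of strip_red in the frame of line_near between -0.012 and 0.012 m and y of strip_red in the frame of line_near between -0.02 and 0.02 m and z of strip_red in the frame of line_near between -0.004 and 0.004 m and angle between the y axis of strip_red and the y axis of waste_board, either way round below 0.15 rad and angle between strip_red's own z axis and vertical below 0.1 rad and linear speed of strip_red below 0.02 m/s and angular speed of strip_red below 0.2 rad/s) and (x of strip_pale in the frame of line_far between -0.012 and 0.012 m and y of strip_pale in the frame of line_far between -0.02 and 0.02 m and z of strip_pale in the frame of line_far between -0.004 and 0.004 m and angle between the y axis of strip_pale and the y axis of waste_board, either way round below 0.15 rad and angle between strip_pale's own z axis and vertical below 0.1 rad and linear speed of strip_pale below 0.02 m/s and angular speed of strip_pale below 0.2 rad/s)) or ((x of strip_red in the frame of line_far between -0.012 and 0.012 m and y of strip_red in the frame of line_far between -0.02 and 0.02 m and z of strip_red in the frame of line_far between -0.004 and 0.004 m and angle between the y axis of strip_red and the y axis of waste_board, either way round below 0.15 rad and angle between strip_red's own z axis and vertical below 0.1 rad and linear speed of strip_red below 0.02 m/s and angular speed of strip_red below 0.2 rad/s) and (x of strip_pale in the frame of line_near between -0.012 and 0.012 m and y of strip_pale in the frame of line_near between -0.02 and 0.02 m and z of strip_pale in the frame of line_near between -0.004 and 0.004 m and angle between the y axis of strip_pale and the y axis of waste_board, either way round below 0.15 rad and angle between strip_pale's own z axis and vertical below 0.1 rad and linear speed of strip_pale below 0.02 m/s and angular speed of strip_pale below 0.2 rad/s))) and x of red_board in the frame of middle between -0.015 and 0.015 m and y of red_board in the frame of middle between -0.015 and 0.015 m and z of red_board in the frame of middle between 0.007 and 0.016 m and angle between the y axis of red_board and the x axis of waste_board, either way round below 0.15 rad and angle between red_board's own z axis and vertical below 0.1 rad and linear speed of red_board below 0.02 m/s and angular speed of red_board below 0.2 rad/s), for 0.2 s.
3. the knotty block lies lengthwise on top of the board, centred (all of step 2 and x of knot_block in the frame of red_board between -0.012 and 0.012 m and y of knot_block in the frame of red_board between -0.015 and 0.015 m and z of knot_block in the frame of red_board between 0.024 and 0.032 m and angle between the y axis of knot_block and the y axis of red_board, either way round below 0.15 rad and angle between knot_block's own z axis and vertical below 0.1 rad and linear speed of knot_block below 0.02 m/s and angular speed of knot_block below 0.2 rad/s), for 0.2 s.
At the end, for the whole second after the job is handed in: One flat strip on each long line (12 mm across, 20 mm along, 0.15 rad), flat on the plywood; red-brown board across both (15 mm from the centre in x and y, square to the lines to 0.15 rad); knotty block on its top (12 mm across, 15 mm along, 0.15 rad), upright. All at rest (all of step 3); the robot touches nothing.
It fails at once if the sawn wedge is moved more than 25 mm (distance of wedge from where it was at the start of the episode above 0.025 m).
It fails at once if the cork sanding block is moved more than 25 mm (distance of cork_block from where it was at the start of the episode above 0.025 m).
It also fails if it takes over 102 s, if anything falls off the work surface, if the arm or the gripper's body presses on something with over 40 N, if the wrist force passes 120 N, or if a joint passes its speed limit or range.

## Working session

There is one attempt and no reset: what is moved stays moved. The work goes in short steps, Python scripts to look and compute and a tool call to move; the robot and the scene stay as the last step left them, time stands still between calls to the robot, and variables do not carry over. Pictures are saved under pics/ and viewed, at most 17 in all, crops included, and the job is handed in when it is done.

Besides the shell and the picture viewer there is one more tool, called after ">>>" by a JSON object that holds its "api" and its "payload". apply_moves: Moves the arm, as the interface text tells. Its arguments: {"type":"object","properties":{"dp":{"type":"array","items":{"type":"array","items":{"type":"number"}}},"rot":{"type":"array","items":{"type":"array","items":{"type":"number"}}},"fingers":{"type":"array","items":{"type":"number"}},"newtons":{"type":"number"}},"required":["dp","rot","fingers"]}

```bash
mkdir -p pics; python3 - <<'E'
from station import bot
import cv2
s=bot.state();print(s)
for n in("top","scene"):
    cv2.imwrite(f"pics/{n}0.png",bot.camera(n)[:,:,::-1])
    print(n,bot.get_calibration(n))
print(bot.get_calibration("wrist"))
E
```

```text
{'clock': 0.0, 'qpos': array([ 9.52718199e-01,  2.63505324e-01, -4.89348736e-02,  1.25938196e+00,
       -1.68976857e-05,  1.41551424e+00]), 'joint_velocities': array([-0.00200677, -0.00048368, -0.00029061,  0.00066978, -0.00092319,
       -0.00046983]), 'joint_efforts': array([-7.33071320e-04, -6.37619376e+01,  3.84568298e+01,  1.37170675e-02,
       -1.55414277e-04,  5.27527709e-05]), 'ee_pos': array([0.23423032, 0.46955223, 0.23083497]), 'ee_rot': array([ 2.29338473e-01,  9.73346599e-01, -4.78232123e-04, -1.85603861e-04]), 'force': array([0.29179019, 0.29724675, 0.39213373]), 'torque': array([-0.0500447 ,  0.04669222, -0.02882408]), 'grasp_force': 0.0, 'gripper_width': 1.0075001215511}
top {'fx': 461.1575799050268, 'fy': 461.1575799050268, 'cx': 245.52056041408864, 'cy': 195.5777327818989, 'R': array([[-2.05137992e-02, -9.99789414e-01, -5.57784768e-04],
       [-9.71203462e-01,  2.00597184e-02, -2.37405653e-01],
       [ 2.37366848e-01, -4.32836940e-03, -9.71410441e-01]]), 't': array([-0.17829651,  0.55341188,  0.9664215 ])}
scene {'fx': 466.82041202796796, 'fy': 466.82041202796796, 'cx': 254.82786960115916, 'cy': 195.23705800090448, 'R': array([[-0.81274992, -0.58244675,  0.01390539],
       [-0.46769471,  0.63802011, -0.61171235],
       [ 0.34741795, -0.50367264, -0.79095805]]), 't': array([0.30789665, 0.39775632, 0.71950819])}
{'fx': 271.6371519432579, 'fy': 271.6371519432579, 'cx': 254.56259066790514, 'cy': 188.11971035880578, 'tool_from_camera': array([[-5.21275213e-04, -9.60054833e-01, -2.79811447e-01,
         7.08670756e-02],
       [ 9.99999330e-01, -2.11329893e-04, -1.13786116e-03,
        -6.29447244e-05],
       [ 1.03327659e-03, -2.79811853e-01,  9.60054300e-01,
        -1.41090025e-01],
       [ 0.00000000e+00,  0.00000000e+00,  0.00000000e+00,
         1.00000000e+00]])}
```

View pics/top0.png

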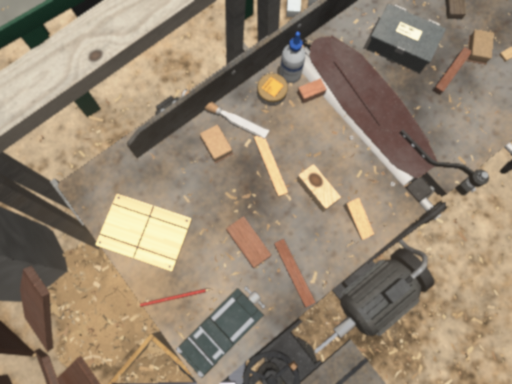

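View pics/scene0.png

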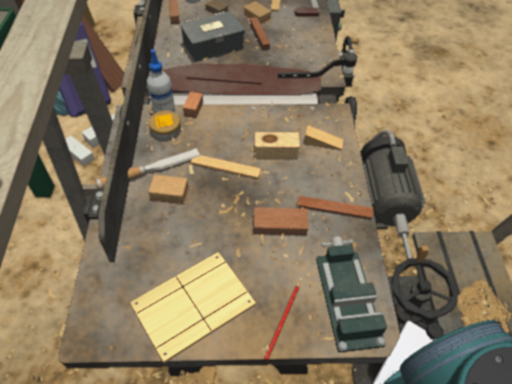

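The top view shows the plywood at (145,232), pale strip (271,165), red strip (294,271), red board (248,241), knot block (319,187), wedge (360,218) and cork (215,142). The scene view agrees. The vise lies between the base and the pieces.

```bash
cat > h.py <<'E'
import cv2, numpy as np
from station import bot
def cast(cal,uv,z):
    uv=np.atleast_2d(np.float64(uv)); R=np.array(cal["R"]);t=np.array(cal["t"]);c=-R.T@t
    d=np.c_[(uv[:,0]-cal["cx"])/cal["fx"],(uv[:,1]-cal["cy"])/cal["fy"],np.ones(len(uv))]@R
    return (c+d*((z-c[2])/d[:,2])[:,None])[:,:2]
def wristcal(s):
    from scipy.spatial.transform import Rotation as Ro
    k=dict(bot.get_calibration("wrist"));T=np.array(k["tool_from_camera"]);W=np.eye(4)
    W[:3,:3]=Ro.from_quat(s["ee_rot"]).as_matrix();W[:3,3]=s["ee_pos"]
    M=np.linalg.inv(W@T);k["R"]=M[:3,:3];k["t"]=M[:3,3];return k
def blob(im,seed,tol=(45,10,12),r=2):
    lab=cv2.cvtColor(im,cv2.COLOR_RGB2LAB).astype(int);u,v=seed
    ref=np.median(lab[v-r:v+r+1,u-r:u+r+1].reshape(-1,3),0)
    m=(np.abs(lab-ref)<np.array(tol)).all(2).astype(np.uint8)
    m=cv2.morphologyEx(m,cv2.MORPH_CLOSE,np.ones((5,5)))
    m=cv2.morphologyEx(m,cv2.MORPH_OPEN,np.ones((3,3)))
    l=cv2.connectedComponents(m)[1];return (l==l[v,u]).astype(np.uint8)
def rect(m,cal,z):
    c=max(cv2.findContours(m,0,cv2.CHAIN_APPROX_NONE)[0],key=len)[:,0]
    P=cast(cal,c,z);(x,y),(w,h),a=cv2.minAreaRect((P*1000).astype(np.float32))
    a=np.radians(a)+(0 if w>h else np.pi/2)   # direction of long side
    return np.round([x,y,max(w,h),min(w,h),np.degrees((a+np.pi/2)%np.pi-np.pi/2)],1)
E
python3 - <<'E'
from h import *
S={"top":dict(ply=(133,218),pale=(271,165),red=(294,271),board=(248,241),knot=(326,195),wedge=(360,218),cork=(215,142)),
"scene":dict(ply=(180,290),pale=(225,167),red=(335,208),board=(280,222),knot=(285,142),wedge=(325,139),cork=(168,190))}
H=dict(ply=12,pale=11,red=12,board=28,knot=45,wedge=34,cork=30)
for n in S:
    im=cv2.imread(f"pics/{n}0.png")[:,:,::-1];cal=bot.get_calibration(n);o=np.ascontiguousarray(im[:,:,::-1]).copy()
    for k,s in S[n].items():
        m=blob(im,s,(60,12,25 if k in("ply","pale","knot","wedge") else 14))
        if k=="ply": m=cv2.morphologyEx(m,cv2.MORPH_CLOSE,np.ones((9,9)))
        print(n,k,m.sum(),rect(m,cal,H[k]/2000))
        cv2.drawContours(o,cv2.findContours(m,0,2)[0],-1,(255,0,255),1)
    cv2.imwrite(f"pics/{n}_seg.png",cv2.resize(o[100:384] if n=="top" else o,None,fx=1.5,fy=1.5))
E
```

```text
top ply 4881 [469.7  55.5 193.6 164.4  70.9]
top pale 801 [ 630.4 -241.8  179.    58.2   18.7]
top red 856 [ 382.3 -296.6  161.4   27.6   24.3]
top board 1290 [ 465.1 -183.4  146.2   59.7   34.1]
top knot 747 [ 582.  -363.7  106.4   48.6   35.8]
top wedge 8555 [ 582.7 -428.7  460.   269.7    5.8]
top cork 737 [ 696.5 -132.1   97.7   70.    28.1]
scene ply 6984 [486.7  46.9 192.6 132.4  70.1]
scene pale 1640 [ 671.3 -216.3  268.3  103.4   53.4]
scene red 1983 [ 411.5 -260.2  254.3   85.9   36.2]
scene board 1993 [ 410.6 -253.7  252.5   85.    36.2]
scene knot 585 [ 587.3 -380.8  105.1   49.2   36.4]
scene wedge 37901 [ 533.9 -716.8 1087.6  754.4  -73. ]
scene cork 664 [ 705.8 -130.3   76.2   57.6   29.8]
```

View pics/top_seg.png

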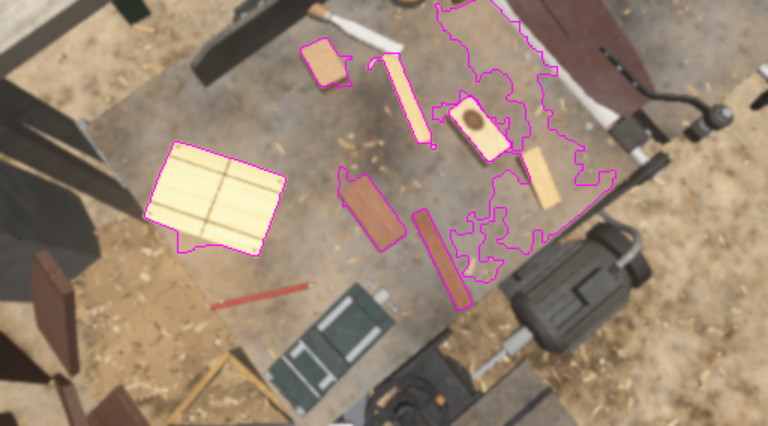

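The outlines hug the pieces but leak at shavings and shadow; I'll tighten the tolerances.

```bash
python3 - <<'E'
from h import *
S={"top":dict(ply=(133,218),pale=(271,165),red=(294,271),board=(248,241),knot=(326,195),wedge=(360,218),cork=(215,142)),
"scene":dict(ply=(180,290),pale=(225,167),red=(335,208),board=(280,222),knot=(285,142),wedge=(325,139),cork=(168,190))}
H=dict(ply=12,pale=11,red=12,board=28,knot=45,wedge=17,cork=30)
for n in S:
    im=cv2.imread(f"pics/{n}0.png")[:,:,::-1];cal=bot.get_calibration(n)
    hsv=cv2.cvtColor(im,cv2.COLOR_RGB2HSV)
    for k,s in S[n].items():
        sat=int(hsv[s[1],s[0],1]); out=[]
        for f in(.55,.65,.75):
            m=((hsv[:,:,1]>f*sat)&(hsv[:,:,2]>60)).astype(np.uint8)
            if k in("ply","knot"):m=cv2.morphologyEx(m,cv2.MORPH_CLOSE,np.ones((7,7)))
            m=cv2.morphologyEx(m,cv2.MORPH_OPEN,np.ones((5,5)))
            l=cv2.connectedComponents(m)[1]
            if l[s[1],s[0]]: m=(l==l[s[1],s[0]]).astype(np.uint8);out.append(rect(m,cal,H[k]/2000).tolist())
        print(n,k,sat,out)
E
```

```text
top ply 58 [[622.1, -226.0, 1336.9, 950.6, 88.8], [621.6, -239.6, 1309.1, 950.7, 88.8], [621.8, -241.2, 1306.3, 950.5, 88.8]]
top pale 83 [[505.7, -28.4, 1007.8, 837.6, -52.0], [468.7, -63.3, 1010.6, 553.0, -61.4], [636.9, -254.1, 170.8, 45.3, 14.8]]
top red 112 [[334.5, -297.7, 233.0, 131.4, 40.9], [344.6, -335.0, 245.1, 122.2, 10.0], [382.2, -296.6, 159.3, 25.5, 24.3]]
top board 107 [[381.0, 60.0, 604.4, 454.4, 88.8], [467.3, -183.8, 149.4, 54.6, 33.9], [454.2, -193.4, 114.3, 51.7, 34.2]]
top knot 62 [[617.2, -225.3, 1316.1, 935.9, 88.8], [616.8, -240.4, 1286.1, 935.7, 88.8], [616.8, -240.7, 1285.4, 935.7, 88.8]]
top wedge 90 [[541.5, -1.6, 1000.6, 766.5, -54.2], [606.5, -360.9, 358.3, 189.8, 63.9], [503.7, -455.7, 98.0, 43.9, 20.9]]
top cork 94 [[539.7, -3.0, 994.7, 761.5, -54.1], [686.4, -128.2, 112.0, 60.2, 28.1], [694.6, -121.8, 89.6, 54.4, 28.6]]
scene ply 98 [[618.3, -408.2, 1612.4, 1192.7, 37.0], [526.5, -488.4, 1344.7, 1203.0, 35.9], [526.4, -488.5, 1344.5, 1203.0, 35.9]]
scene pale 118 [[435.1, -575.2, 1151.1, 1117.1, -53.1], [639.7, -254.9, 172.1, 52.7, 14.7], [642.3, -253.2, 168.0, 38.2, 19.5]]
scene red 143 [[429.0, -227.2, 320.7, 119.7, 34.0], [409.1, -255.8, 257.2, 95.7, 36.1], [415.7, -258.9, 260.0, 87.2, 50.2]]
scene board 134 [[422.1, -206.6, 324.7, 150.5, 32.6], [406.2, -249.4, 254.7, 97.1, 36.1], [405.5, -249.8, 252.2, 92.0, 36.1]]
scene knot 98 [[609.4, -393.8, 1579.3, 1168.1, 37.0], [519.5, -472.5, 1317.0, 1178.2, 35.9], [519.4, -472.5, 1316.9, 1178.2, 35.9]]
scene wedge 121 [[496.5, -693.3, 1188.9, 703.8, -73.0], [519.9, -452.3, 133.0, 71.7, 0.1], [507.0, -462.4, 93.9, 63.3, 23.2]]
scene cork 121 [[670.3, -146.9, 162.1, 106.9, 21.5], [691.3, -125.1, 98.9, 73.7, 29.2], [696.5, -123.0, 86.5, 71.4, 29.8]]
```

```bash
cat >> h.py <<'E'
def plan(x=None,y=None,z=None,yaw=None):
    """tool shares: total rot z first, then total dp after the turn (mm, deg world; yaw = direction of tool y)"""
    from scipy.spatial.transform import Rotation as Ro
    s=bot.state();R=Ro.from_quat(s["ee_rot"]).as_matrix();p=s["ee_pos"]*1000
    yw=np.degrees(np.arctan2(R[1,1],R[0,1]));dz=0
    if yaw is not None: dz=-((yaw-yw+90)%180-90)
    R2=R@Ro.from_euler("z",dz,degrees=True).as_matrix()
    d=np.array([p[0] if x is None else x,p[1] if y is None else y,p[2] if z is None else z])-p
    print("t",round(s["clock"],2),"at",p.round(1),"yaw",round(yw,1),"q6",s["qpos"][5].round(2),"tilt",np.degrees(R[:2,2]).round(2),"w",round(s["gripper_width"],3),"F",s["force"].round(1))
    print("ROT",round(dz/45,3),"DP",(R2.T@d/80).round(3),"mm",round(np.linalg.norm(d)))
E
python3 -c "
from h import *
cal=bot.get_calibration('top')
P=cast(cal,[(118.7,194),(190.7,218.7),(172.7,270.7),(96.7,244)],.012)*1000
print(P.round(),P.mean(0))
plan(480,50,260,114)"
```

```text
[[573. 110.]
 [510. -61.]
 [391. -21.]
 [455. 155.]] [482.26760025  45.80205052]
t 0.1 at [234.2 469.6 230.9] yaw 63.5 q6 1.42 tilt [-0.03 -0.04] w 1.0 F [ 0.1  0.4 -0.3]
ROT -1.123 DP [-0.673 -6.041 -0.362] mm 487
```

>>> {"api": "apply_moves", "payload": {"dp": [[0,0,-0.04],[0,0,-0.04],[0,0,-0.04],[0,0,-0.04],[0,0,-0.04],[0,0,-0.04],[0,0,-0.04],[0,0,-0.04],[-0.04,-0.4,0],[-0.04,-0.4,0],[-0.04,-0.4,0],[-0.04,-0.4,0]], "rot": [[0,0,-0.14],[0,0,-0.14],[0,0,-0.14],[0,0,-0.14],[0,0,-0.14],[0,0,-0.14],[0,0,-0.14],[0,0,-0.14],[0,0,0],[0,0,0],[0,0,0],[0,0,0]], "fingers": [0,0,0,0,0,0,0,0,0,0,0,0]}}

```text
clock: 1.1
ee_pos: [0.2981, 0.3566, 0.2566]
ee_rot: [-0.207, 0.978, -0.0, -0.0]
force: [1.1, 1.7, -0.0]
gripper_width: 0.995
grasp_force: 0.0
```

>>> {"api": "apply_moves", "payload": {"dp": [[-0.045,-0.4,0],[-0.045,-0.4,0],[-0.045,-0.4,0],[-0.045,-0.4,0],[-0.045,-0.4,0],[-0.045,-0.4,0],[-0.045,-0.4,0],[-0.045,-0.4,0],[-0.05,-0.4,0],[-0.05,-0.4,0],[-0.05,-0.4,0],[0,0,0]], "rot": [[0,0,0],[0,0,0],[0,0,0],[0,0,0],[0,0,0],[0,0,0],[0,0,0],[0,0,0],[0,0,0],[0,0,0],[0,0,0],[0,0,0]], "fingers": [0,0,0,0,0,0,0,0,0,0,0,0]}}

```text
clock: 2.1
ee_pos: [0.4799, 0.0488, 0.2562]
ee_rot: [-0.205, 0.979, -0.0, -0.0]
force: [-1.4, 1.1, -1.1]
gripper_width: 0.997
grasp_force: 0.0
```

```bash
python3 - <<'E'
from h import *
plan(420,-240,260,114)
np.save("w1.npy",np.array([0]));s=bot.state();k=wristcal(s);import pickle;pickle.dump(k,open("w1.pkl","wb"))
cv2.imwrite("pics/w1.png",bot.camera("wrist")[:,:,::-1])
E
```

```text
t 2.1 at [479.9  48.8 256.2] yaw 113.7 q6 -0.48 tilt [-0.02 -0.06] w 0.997 F [-1.4  1.1 -1.1]
ROT -0.007 DP [ 2.153 -2.993 -0.044] mm 295
```

View pics/w1.png

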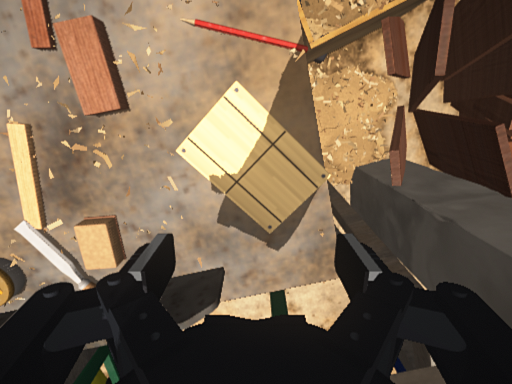

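The wrist view shows the plywood with corners near (238,81), (327,180), (270,235), (178,152); red board at (90,65), pale strip at (27,175).

```bash
python3 - <<'E'
from h import *
import pickle
k=pickle.load(open("w1.pkl","rb"));im=cv2.imread("pics/w1.png");g=cv2.cvtColor(im,6)
c=np.float32([(238,81),(327,180),(270,235),(178,152)]).reshape(-1,1,2)
c2=cv2.cornerSubPix(g,c.copy(),(4,4),(-1,-1),(3,30,.01))
for q in(c,c2):
    P=cast(k,q[:,0],.012)*1000
    e=lambda a,b:(np.linalg.norm(P[b]-P[a]).round(1),np.degrees(np.arctan2(*(P[b]-P[a])[::-1])).round(1))
    print(q[:,0].round(1).tolist(),P.mean(0).round(1),e(0,1),e(3,2),e(0,3),e(1,2))
# other pieces
hsv=cv2.cvtColor(im,cv2.COLOR_BGR2HSV)
for n,s,z,f in(("board",(85,62),.028,(50,14,14)),("pale",(25,165),.011,(70,8,14)),("cork",(92,240),.030,(40,10,14))):
    m=blob(im[:,:,::-1],s,f);print(n,m.sum(),rect(m,k,z/2))
plan(420,-240,260,114)
E
```

```text
[[238.0, 81.0], [327.0, 180.0], [270.0, 235.0], [178.0, 152.0]] [486.1  50.6] (np.float64(186.4), np.float64(67.0)) (np.float64(185.5), np.float64(69.4)) (np.float64(128.3), np.float64(-19.0)) (np.float64(120.5), np.float64(-19.2))
[[235.8000030517578, 80.0], [326.20001220703125, 178.1999969482422], [269.29998779296875, 233.1999969482422], [174.89999389648438, 150.5]] [485.   47.5] (np.float64(186.4), np.float64(67.7)) (np.float64(187.2), np.float64(70.3)) (np.float64(128.6), np.float64(-19.7)) (np.float64(120.2), np.float64(-19.2))
board 3774 [ 454.3 -200.9  113.5   52.1   34.2]
pale 1620 [ 639.5 -255.3  166.9   23.7   19.9]
cork 1422 [ 706.1 -127.2   76.3   53.4   28.4]
t 2.15 at [478.7  50.5 256.3] yaw 113.7 q6 -0.48 tilt [-0.05 -0.01] w 1.003 F [-0.4  0.3  0.5]
ROT -0.007 DP [ 2.147 -3.019 -0.046] mm 296
```

```bash
python3 -c "
from h import *
plan(382,-297,200,114.3)"
```

```text
t 2.15 at [478.7  50.5 256.3] yaw 113.7 q6 -0.48 tilt [-0.05 -0.01] w 1.003 F [-0.4  0.3  0.5]
ROT -0.014 DP [ 2.888 -3.462  0.705] mm 365
```

>>> {"api": "apply_moves", "payload": {"dp": [[0.26,-0.315,0.06],[0.26,-0.315,0.06],[0.26,-0.315,0.06],[0.26,-0.315,0.06],[0.26,-0.315,0.06],[0.26,-0.315,0.06],[0.26,-0.315,0.06],[0.26,-0.315,0.06],[0.26,-0.315,0.07],[0.26,-0.315,0.07],[0.29,-0.31,0.08],[0,0,0]], "rot": [[0,0,-0.014],[0,0,0],[0,0,0],[0,0,0],[0,0,0],[0,0,0],[0,0,0],[0,0,0],[0,0,0],[0,0,0],[0,0,0],[0,0,0]], "fingers": [0.3,0.3,0.3,0.3,0.3,0.3,0.3,0.3,0.3,0.3,0.3,0.3]}}

```text
clock: 3.15
ee_pos: [0.3805, -0.2984, 0.1996]
ee_rot: [-0.211, 0.978, 0.0, -0.001]
force: [0.3, 1.3, -1.6]
gripper_width: 0.703
grasp_force: 0.0
```

```bash
python3 - <<'E'
from h import *
import pickle
s=bot.state();k=wristcal(s);pickle.dump(k,open("w2.pkl","wb"))
im=bot.camera("wrist");cv2.imwrite("pics/w2.png",im[:,:,::-1])
print(s["ee_pos"],[ (k["fx"]*v[0]/v[2]+k["cx"],k["fy"]*v[1]/v[2]+k["cy"]) for v in [k["R"]@np.array([.382,-.2966,.012])+k["t"]]])
E
```

```text
[ 0.38050406 -0.29839154  0.19958916] [(np.float64(255.6204782749664), np.float64(170.85799468527455))]
```

View pics/w2.png

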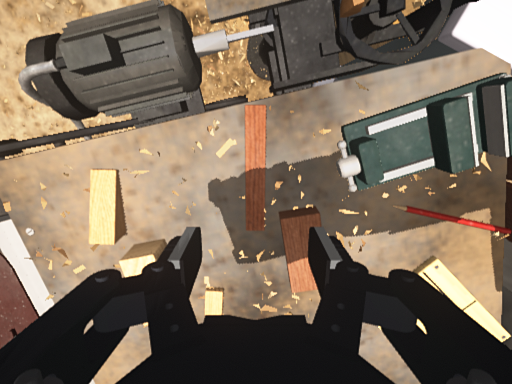

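The red strip lies from (256,105) to (255,229), right under the predicted point (256,171); nothing is in the way of the fingers.

```bash
python3 - <<'E'
from h import *
import pickle
k=pickle.load(open("w2.pkl","rb"));im=cv2.imread("pics/w2.png")[:,:,::-1]
for t in((60,12,12),(70,9,9)):
  for n,sd,h in(("red",(255,190),12),("board",(298,250),28),("wedge",(103,210),17)):
    m=blob(im,sd,t);print(n,m.sum(),rect(m,k,h/2000))
plan(382,-297,3,114.5)
E
```

```text
red 1274 [ 418.6 -281.8   86.4   26.9   23.6]
board 1644 [ 434.1 -206.2   80.6   53.1   33.5]
wedge 7352 [ 510.4 -460.3  187.4  166.9   39.2]
red 1203 [ 419.1 -281.2   85.    24.4   24.9]
board 1502 [ 435.5 -205.1   76.6   51.9   34.1]
wedge 1852 [ 510.8 -458.2  106.2   32.4   14.7]
t 3.2 at [ 381.  -296.3  200.1] yaw 114.3 q6 -1.25 tilt [-0.06  0.06] w 0.698 F [0.3 1.4 0.3]
ROT -0.003 DP [-0.009 -0.017  2.463] mm 197
```

>>> {"api": "apply_moves", "payload": {"dp": [[0,0,0.35],[0,0,0.35],[0,0,0.35],[0,0,0.35],[0,0,0.35],[0,0,0.35],[0,0,0.2],[0,0,0.1],[0,0,0.05],[0,0,0.01],[0,0,0],[0,0,0]], "rot": [[0,0,0],[0,0,0],[0,0,0],[0,0,0],[0,0,0],[0,0,0],[0,0,0],[0,0,0],[0,0,0],[0,0,0],[0,0,0],[0,0,0]], "fingers": [0.3,0.3,0.3,0.3,0.3,0.3,0.3,0.3,0.3,0.3,0.3,0.3]}}

```text
clock: 4.2
ee_pos: [0.3824, -0.2954, 0.005]
ee_rot: [-0.212, 0.977, -0.001, 0.0]
force: [-0.2, -0.2, -0.0]
gripper_width: 0.702
grasp_force: 0.0
```

>>> {"api": "apply_moves", "payload": {"dp": [[0,0,0],[0,0,0],[0,0,0],[0,0,0],[0,0,0],[0,0,0],[0,0,0],[0,0,0],[0,0,0],[0,0,0]], "rot": [[0,0,0],[0,0,0],[0,0,0],[0,0,0],[0,0,0],[0,0,0],[0,0,0],[0,0,0],[0,0,0],[0,0,0]], "fingers": [1,1,1,1,1,1,1,1,1,1], "newtons": 50}}

```text
clock: 5.03
ee_pos: [0.3821, -0.2954, 0.0047]
ee_rot: [-0.212, 0.977, -0.0, 0.0]
force: [-1.7, 2.1, 11.0]
gripper_width: 0.273
grasp_force: 48.8
```

>>> {"api": "apply_moves", "payload": {"dp": [[0,0,-0.15],[0,0,-0.3],[0,0,-0.3],[0,0,-0.3],[0,0,-0.3],[0,0,-0.3],[0,0,0],[0,0,0],[0,0,0],[0,0,0],[0,0,0],[0,0,0]], "rot": [[0,0,0],[0,0,0],[0,0,0],[0,0,0],[0,0,-0.125],[0,0,-0.125],[0,0,-0.125],[0,0,-0.125],[0,0,-0.125],[0,0,-0.125],[0,0,-0.125],[0,0,-0.125]], "fingers": [1,1,1,1,1,1,1,1,1,1,1,1]}}

```text
clock: 6.03
ee_pos: [0.3818, -0.2951, 0.1362]
ee_rot: [-0.572, 0.82, -0.0, -0.0]
force: [-0.4, -0.1, 0.3]
gripper_width: 0.271
grasp_force: 49.7
```

```bash
python3 - <<'E'
from h import *
plan(449.3,60.6,120,159.8)
E
```

```text
t 6.03 at [ 381.8 -295.1  136.2] yaw 159.8 q6 -2.05 tilt [ 0.   -0.01] w 0.271 F [-0.4 -0.1  0.3]
ROT -0.0 DP [-4.464  0.743  0.203] mm 362
```

>>> {"api": "apply_moves", "payload": {"dp": [[-0.37,0.06,0],[-0.37,0.06,0],[-0.37,0.06,0],[-0.37,0.06,0],[-0.37,0.06,0],[-0.37,0.06,0],[-0.37,0.06,0],[-0.37,0.06,0],[-0.37,0.06,0],[-0.37,0.06,0],[-0.38,0.07,0],[-0.38,0.07,0]], "rot": [[0,0,0],[0,0,0],[0,0,0],[0,0,0],[0,0,0],[0,0,0],[0,0,0],[0,0,0],[0,0,0],[0,0,0],[0,0,0],[0,0,0]], "fingers": [1,1,1,1,1,1,1,1,1,1,1,1]}}

```text
clock: 7.03
ee_pos: [0.4513, 0.0613, 0.1363]
ee_rot: [-0.57, 0.822, -0.0, 0.0]
force: [1.1, -0.2, -0.1]
gripper_width: 0.274
grasp_force: 49.7
```

>>> {"api": "apply_moves", "payload": {"dp": [[0,0,0.3],[0,0,0.3],[0,0,0.3],[0,0,0],[0,0,0]], "rot": [[0,0,0],[0,0,0],[0,0,0],[0,0,0],[0,0,0]], "fingers": [1,1,1,1,1]}}

```text
clock: 7.45
ee_pos: [0.4506, 0.0599, 0.064]
ee_rot: [-0.57, 0.822, 0.001, -0.001]
force: [0.7, -0.6, 0.7]
gripper_width: 0.277
grasp_force: 49.7
```

```bash
python3 - <<'E'
from h import *
plan(449.3,60.6,17,159.8)
import pickle
s=bot.state();k=wristcal(s);pickle.dump(k,open("w3.pkl","wb"))
cv2.imwrite("pics/w3.png",bot.camera("wrist")[:,:,::-1])
E
```

```text
t 7.45 at [450.6  59.9  64. ] yaw 159.5 q6 -1.26 tilt [-0.12  0.01] w 0.277 F [ 0.7 -0.6  0.7]
ROT -0.007 DP [-0.003  0.018  0.588] mm 47
```

View pics/w3.png

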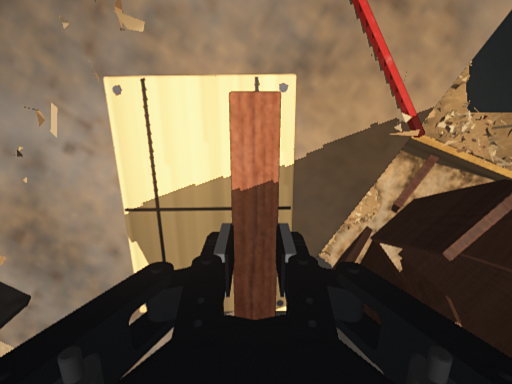

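The strip is held straight, its far end at (230–280, 92); near-line end at (257,78), far line through (143,80)–(155,205), cross line at v≈209.

```bash
python3 - <<'E'
from h import *
import pickle
k=pickle.load(open("w3.pkl","rb"))
c=np.array([485,47.5]);a=np.radians(-20.2);A=np.array([[np.cos(a),np.sin(a)],[-np.sin(a),np.cos(a)]])
f=lambda uv,z:((cast(k,uv,z)*1000-c)@A.T).round(1).tolist()
print("ply corners,far line 2,near end,cross ends",f([(104,77),(296,73),(143,80),(155,205),(257,80),(125,210),(291,207)],.012))
print("strip end",f([(230,93),(280,92)],.071), "bottom end v est",f([(240,318),(276,318)],.071))
E
```

```text
ply corners,far line 2,near end,cross ends [[62.6, -92.6], [-64.2, -94.4], [37.1, -90.6], [38.7, -2.7], [-38.4, -90.2], [61.8, 1.1], [-63.9, -0.4]]
strip end [[-25.1, -79.0], [-48.4, -79.3]] bottom end v est [[-27.1, 48.1], [-48.6, 48.3]]
```

>>> {"api": "apply_moves", "payload": {"dp": [[0,0.01,0.2],[0,0,0.2],[0,0,0.1],[0,0,0.06],[0,0,0.02],[0,0,0],[0,0,0]], "rot": [[0,0,-0.007],[0,0,0],[0,0,0],[0,0,0],[0,0,0],[0,0,0],[0,0,0]], "fingers": [1,1,1,1,1,1,1]}}

```text
clock: 8.08
ee_pos: [0.4511, 0.0601, 0.0184]
ee_rot: [-0.572, 0.82, -0.0, 0.0]
force: [0.4, 0.1, -0.6]
gripper_width: 0.272
grasp_force: 49.7
```

>>> {"api": "apply_moves", "payload": {"dp": [[0,0,0],[0,0,0],[0,0,0],[0,0,0],[0,0,0],[0,0,0],[0,0,-0.1],[0,0,-0.3],[0,0,-0.35],[0,0,-0.35],[0,0,-0.35],[0,0,-0.35]], "rot": [[0,0,0],[0,0,0],[0,0,0],[0,0,0],[0,0,0],[0,0,0],[0,0,0],[0,0,0],[0,0,0],[0,0,0],[0,0,0],[0,0,0]], "fingers": [0.45,0.45,0.45,0.45,0.45,0.45,0.45,0.45,0.45,0.45,0.45,0.3]}}

```text
clock: 9.08
ee_pos: [0.4502, 0.0602, 0.1638]
ee_rot: [-0.572, 0.82, -0.0, 0.0]
force: [0.1, -0.0, -0.2]
gripper_width: 0.678
grasp_force: 0.0
```

```bash
python3 - <<'E'
from h import *
plan(639,-253,200,108)
E
```

```text
t 9.08 at [450.2  60.2 163.8] yaw 159.8 q6 -1.27 tilt [ 0.02 -0.  ] w 0.678 F [ 0.1 -0.  -0.2]
ROT 1.152 DP [-1.036 -4.453 -0.452] mm 367
```

>>> {"api": "apply_moves", "payload": {"dp": [[0,0,-0.06],[0,0,-0.06],[0,0,-0.06],[0,0,-0.06],[0,0,-0.06],[0,0,-0.06],[0,0,-0.06],[0,0,-0.03],[-0.09,-0.37,0],[-0.09,-0.37,0],[-0.09,-0.37,0],[-0.09,-0.37,0]], "rot": [[0,0,0.144],[0,0,0.144],[0,0,0.144],[0,0,0.144],[0,0,0.144],[0,0,0.144],[0,0,0.144],[0,0,0.144],[0,0,0],[0,0,0],[0,0,0],[0,0,0]], "fingers": [0.3,0.3,0.3,0.3,0.3,0.3,0.3,0.3,0.3,0.3,0.3,0.3]}}

```text
clock: 10.08
ee_pos: [0.5149, -0.0447, 0.1984]
ee_rot: [-0.157, 0.988, -0.0, 0.0]
force: [0.7, 0.6, 0.8]
gripper_width: 0.702
grasp_force: 0.0
```

>>> {"api": "apply_moves", "payload": {"dp": [[-0.085,-0.37,0],[-0.085,-0.37,0],[-0.085,-0.37,0],[-0.085,-0.37,0],[-0.085,-0.37,0],[-0.085,-0.37,0],[-0.085,-0.37,0],[-0.085,-0.38,0],[0,0,0],[0,0,0]], "rot": [[0,0,0],[0,0,0],[0,0,0],[0,0,0],[0,0,0],[0,0,0],[0,0,0],[0,0,0],[0,0,0],[0,0,0]], "fingers": [0.3,0.3,0.3,0.3,0.3,0.3,0.3,0.3,0.3,0.3]}}

```text
clock: 10.92
ee_pos: [0.6397, -0.2539, 0.1972]
ee_rot: [-0.156, 0.988, 0.0, -0.0]
force: [-0.1, 0.5, -0.2]
gripper_width: 0.695
grasp_force: 0.0
```

```bash
python3 - <<'E'
from h import *
import pickle
plan(639,-253,3,108)
s=bot.state();k=wristcal(s);pickle.dump(k,open("w4.pkl","wb"))
cv2.imwrite("pics/w4.png",bot.camera("wrist")[:,:,::-1])
E
```

```text
t 10.92 at [ 639.7 -253.9  197.2] yaw 107.9 q6 -0.81 tilt [-0.04  0.02] w 0.695 F [-0.1  0.5 -0.2]
ROT -0.002 DP [0.004 0.012 2.428] mm 194
```

View pics/w4.png

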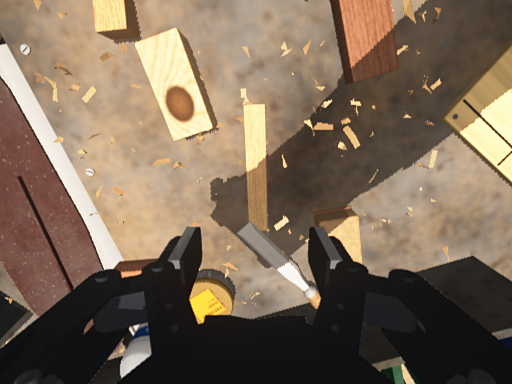

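The pale strip runs from (245–266,104) to (248–268,229), knot block top face has corners near (136,43), (179,28), (214,128), (176,139); the chisel is just beyond the strip's far end.

```bash
python3 - <<'E'
from h import *
import pickle
k=pickle.load(open("w4.pkl","rb"))
P=cast(k,[(245,104),(266,104),(268,228),(248,229)],.011)*1000
print(P.round(1).tolist(),P.mean(0).round(1)); d=(P[3]+P[2]-P[0]-P[1])/2;print(np.linalg.norm(d),np.degrees(np.arctan2(d[1],d[0])))
Q=cast(k,[(136,43),(179,28),(214,128),(176,139)],.045)*1000
d=(Q[3]+Q[2]-Q[0]-Q[1])/2;print("knot",Q.mean(0).round(1),np.linalg.norm(d),np.linalg.norm(Q[1]-Q[0]),np.degrees(np.arctan2(d[1],d[0])))
c=P.mean(0);d=P[3]+P[2]-P[0]-P[1]
plan(c[0],c[1],4,np.degrees(np.arctan2(d[1],d[0]))+90)
E
```

```text
[[570.1, -288.2], [562.7, -265.2], [709.1, -213.3], [718.5, -237.8]] [ 640.1 -251.1]
156.0519847815889 19.13208633821277
knot [ 575.7 -357.6] 98.08056568416147 44.77632273167623 36.04118840423579
t 10.97 at [ 639.4 -252.9  197.7] yaw 108.0 q6 -0.81 tilt [-0.03  0.02] w 0.699 F [-0.8  0.1  0.2]
ROT -0.026 DP [-0.017  0.016  2.421] mm 194
```

>>> {"api": "apply_moves", "payload": {"dp": [[-0.015,0.015,0.35],[0,0,0.35],[0,0,0.35],[0,0,0.35],[0,0,0.35],[0,0,0.35],[0,0,0.19],[0,0,0.1],[0,0,0.04],[0,0,0.01],[0,0,0],[0,0,0]], "rot": [[0,0,-0.026],[0,0,0],[0,0,0],[0,0,0],[0,0,0],[0,0,0],[0,0,0],[0,0,0],[0,0,0],[0,0,0],[0,0,0],[0,0,0]], "fingers": [0.3,0.3,0.3,0.3,0.3,0.3,0.3,0.3,0.3,0.3,0.3,0.3]}}

```text
clock: 11.97
ee_pos: [0.641, -0.2514, 0.0038]
ee_rot: [-0.166, 0.986, -0.001, 0.001]
force: [-0.3, 1.0, -0.0]
gripper_width: 0.7
grasp_force: 0.0
```

>>> {"api": "apply_moves", "payload": {"dp": [[0,0,0],[0,0,0],[0,0,0],[0,0,0],[0,0,0],[0,0,0],[0,0,0],[0,0,0],[0,0,0],[0,0,0]], "rot": [[0,0,0],[0,0,0],[0,0,0],[0,0,0],[0,0,0],[0,0,0],[0,0,0],[0,0,0],[0,0,0],[0,0,0]], "fingers": [1,1,1,1,1,1,1,1,1,1]}}

```text
clock: 12.8
ee_pos: [0.6407, -0.2515, 0.0031]
ee_rot: [-0.166, 0.986, -0.0, 0.0]
force: [-0.4, 0.6, 6.0]
gripper_width: 0.274
grasp_force: 49.6
```

>>> {"api": "apply_moves", "payload": {"dp": [[0,0,-0.15],[0,0,-0.3],[0,0,-0.3],[0,0,-0.3],[0,0,-0.3],[0,0,-0.3],[0,0,0],[0,0,0],[0,0,0],[0,0,0],[0,0,0],[0,0,0]], "rot": [[0,0,0],[0,0,0],[0,0,0],[0,0,-0.12],[0,0,-0.125],[0,0,-0.125],[0,0,-0.125],[0,0,-0.125],[0,0,-0.125],[0,0,-0.125],[0,0,-0.125],[0,0,-0.125]], "fingers": [1,1,1,1,1,1,1,1,1,1,1,1]}}

```text
clock: 13.8
ee_pos: [0.6403, -0.2513, 0.1344]
ee_rot: [-0.572, 0.82, 0.0, -0.0]
force: [-0.6, 0.3, 0.2]
gripper_width: 0.266
grasp_force: 49.0
```

```bash
python3 - <<'E'
from h import *
plan(520.5,34.5,137,159.8)
E
```

```text
t 13.8 at [ 640.3 -251.3  134.4] yaw 159.8 q6 -1.71 tilt [-0.01  0.  ] w 0.266 F [-0.6  0.3  0.2]
ROT 0.001 DP [-2.835  2.639 -0.032] mm 310
```

>>> {"api": "apply_moves", "payload": {"dp": [[-0.26,0.24,0],[-0.26,0.24,0],[-0.26,0.24,0],[-0.26,0.24,0],[-0.26,0.24,0],[-0.26,0.24,0],[-0.26,0.24,0],[-0.26,0.24,0],[-0.26,0.24,0],[-0.25,0.24,0],[-0.25,0.24,0],[0,0,0]], "rot": [[0,0,0],[0,0,0],[0,0,0],[0,0,0],[0,0,0],[0,0,0],[0,0,0],[0,0,0],[0,0,0],[0,0,0],[0,0,0],[0,0,0]], "fingers": [1,1,1,1,1,1,1,1,1,1,1,1]}}

```text
clock: 14.8
ee_pos: [0.5197, 0.0387, 0.1347]
ee_rot: [-0.572, 0.821, 0.001, -0.0]
force: [0.9, -0.7, 0.0]
gripper_width: 0.265
grasp_force: 49.1
```

>>> {"api": "apply_moves", "payload": {"dp": [[0,0,0.3],[0,0,0.3],[0,0,0.3],[0,0,0],[0,0,0]], "rot": [[0,0,0],[0,0,0],[0,0,0],[0,0,0],[0,0,0]], "fingers": [1,1,1,1,1]}}

```text
clock: 15.22
ee_pos: [0.5213, 0.0352, 0.0623]
ee_rot: [-0.57, 0.821, 0.001, -0.001]
force: [0.8, 0.6, 1.3]
gripper_width: 0.266
grasp_force: 49.1
```

```bash
python3 - <<'E'
from h import *
plan(520.5,34.5,16.3,159.8)
import pickle
s=bot.state();k=wristcal(s);pickle.dump(k,open("w5.pkl","wb"))
cv2.imwrite("pics/w5.png",bot.camera("wrist")[:,:,::-1])
E
```

```text
t 15.22 at [521.3  35.2  62.3] yaw 159.5 q6 -1.3 tilt [-0.11  0.01] w 0.266 F [0.8 0.6 1.3]
ROT -0.006 DP [0.012 0.006 0.575] mm 46
```

View pics/w5.png

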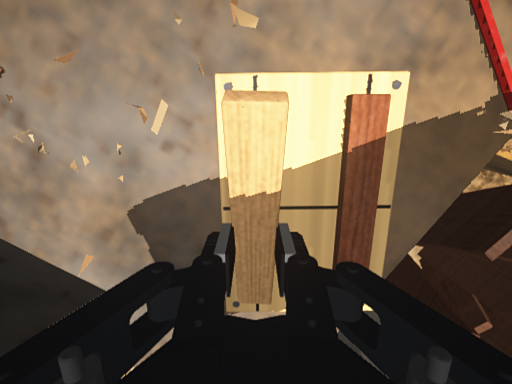

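The pale strip has pitched in the grip: its image-top end is raised (64 px wide at (255,95) against 40 px at the other end). The red strip sits well on its line (345–390, 95). I'll lower gently with the least grip so it pivots level on the plywood.

>>> {"api": "apply_moves", "payload": {"dp": [[0.01,0.005,0.06],[0,0,0.06],[0,0,0.06],[0,0,0.06],[0,0,0.06],[0,0,0.05],[0,0,0.05],[0,0,0.05],[0,0,0],[0,0,0]], "rot": [[0,0,-0.006],[0,0,0],[0,0,0],[0,0,0],[0,0,0],[0,0,0],[0,0,0],[0,0,0],[0,0,0],[0,0,0]], "fingers": [1,1,1,1,1,1,1,1,1,1], "newtons": 20}}

```text
clock: 16.1
ee_pos: [0.5212, 0.0348, 0.0265]
ee_rot: [-0.572, 0.82, 0.0, 0.0]
force: [-1.0, -0.8, 3.1]
gripper_width: 0.266
grasp_force: 55.5
```

>>> {"api": "apply_moves", "payload": {"dp": [[0,0,0.04],[0,0,0.04],[0,0,0.03],[0,0,0.01],[0,0,0],[0,0,0]], "rot": [[0,0,0],[0,0,0],[0,0,0],[0,0,0],[0,0,0],[0,0,0]], "fingers": [1,1,1,1,1,1]}}

```text
clock: 16.6
ee_pos: [0.5212, 0.0347, 0.0171]
ee_rot: [-0.572, 0.82, -0.0, 0.0]
force: [-2.1, -2.5, 5.6]
gripper_width: 0.268
grasp_force: 57.1
```

```bash
python3 - <<'E'
from h import *
plan(520.5,34.5,16,159.8)
cv2.imwrite("pics/w6.png",bot.camera("wrist")[:,:,::-1])
E
```

```text
t 16.6 at [521.2  34.7  17.1] yaw 159.8 q6 -1.31 tilt [ 0.01 -0.01] w 0.268 F [-2.1 -2.5  5.6]
ROT 0.001 DP [0.006 0.008 0.014] mm 1
```

View pics/w6.png

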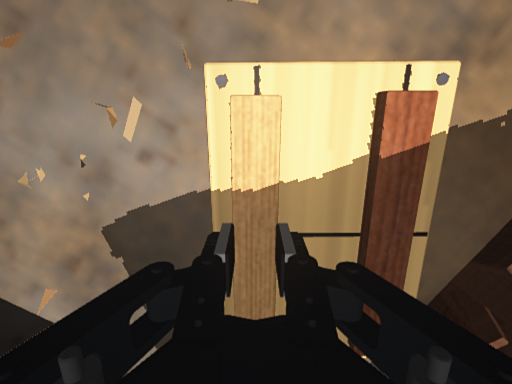

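The pale strip is now level (231–281 px at v=95) and on its line. Release.

>>> {"api": "apply_moves", "payload": {"dp": [[0,0,0],[0,0,0],[0,0,0],[0,0,0],[0,0,0],[0,0,0],[0,0,-0.1],[0,0,-0.3],[0,0,-0.35],[0,0,-0.35],[0,0,-0.35],[0,0,-0.35]], "rot": [[0,0,0],[0,0,0],[0,0,0],[0,0,0],[0,0,0],[0,0,0],[0,0,0],[0,0,0],[0,0,0],[0,0,0],[0,0,0],[0,0,0]], "fingers": [0.5,0.5,0.5,0.5,0.5,0.5,0.5,0.5,0.5,0.3,0,0]}}

```text
clock: 17.65
ee_pos: [0.5209, 0.0348, 0.163]
ee_rot: [-0.572, 0.82, -0.0, 0.0]
force: [0.2, -0.6, 0.1]
gripper_width: 0.903
grasp_force: 0.0
```

```bash
python3 - <<'E'
from h import *
import pickle
s=bot.state();k=wristcal(s);im=bot.camera("wrist");cv2.imwrite("pics/w7.png",im[:,:,::-1]);pickle.dump(k,open("w7.pkl","wb"))
plan(454,-199,200,124)
E
```

```text
t 17.7 at [522.9  34.7 167.9] yaw 159.8 q6 -1.31 tilt [ 0.38 -0.03] w 0.981 F [ 0.4 -1.2  6.1]
ROT 0.796 DP [ 2.345 -1.942 -0.405] mm 246
```

View pics/w7.png

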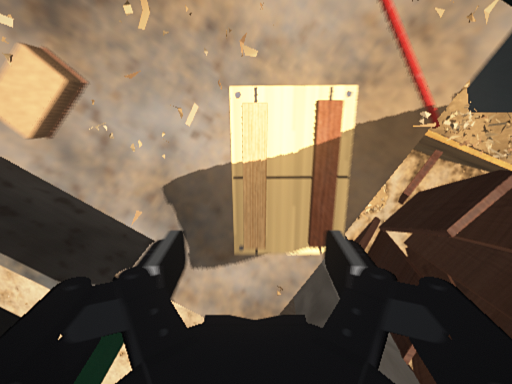

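Both strips lie on their lines: pale at u≈255 (line end (256,92)), red at u≈329 (line end (333,92)). Next the red board.

>>> {"api": "apply_moves", "payload": {"dp": [[0,0,-0.06],[0,0,-0.06],[0,0,-0.06],[0,0,-0.06],[0,0,-0.06],[0,0,-0.06],[0.29,-0.24,0],[0.29,-0.24,0],[0.29,-0.24,0],[0.29,-0.24,0],[0.29,-0.24,0],[0.29,-0.24,0]], "rot": [[0,0,0.133],[0,0,0.133],[0,0,0.133],[0,0,0.133],[0,0,0.133],[0,0,0.133],[0,0,0],[0,0,0],[0,0,0],[0,0,0],[0,0,0],[0,0,0]], "fingers": [0,0,0,0,0,0,0,0,0,0,0,0]}}

```text
clock: 18.7
ee_pos: [0.4692, -0.1397, 0.1902]
ee_rot: [-0.292, 0.956, -0.0, 0.0]
force: [1.6, 0.4, -0.2]
gripper_width: 0.999
grasp_force: 0.0
```

>>> {"api": "apply_moves", "payload": {"dp": [[0.29,-0.24,0],[0.29,-0.24,0],[0,0,0],[0,0,0]], "rot": [[0,0,0],[0,0,0],[0,0,0],[0,0,0]], "fingers": [0,0,0,0]}}

```text
clock: 19.03
ee_pos: [0.4524, -0.1973, 0.1899]
ee_rot: [-0.29, 0.957, -0.0, 0.0]
force: [0.5, 0.8, 0.3]
gripper_width: 1.001
grasp_force: 0.0
```

```bash
python3 - <<'E'
from h import *
s=bot.state();k=wristcal(s);im=bot.camera("wrist");cv2.imwrite("pics/w8.png",im[:,:,::-1])
import pickle;pickle.dump(k,open("w8.pkl","wb"))
for t in((50,14,14),(80,9,9)):
    m=blob(im,(255,180),t);print(m.sum(),rect(m,k,.014))
plan(454,-199,6,124)
E
```

```text
30855 [ 443.8 -121.6  458.8  148.8  -33.8]
2216 [ 473.  -181.    74.    52.    34.2]
t 19.08 at [ 452.7 -196.3  189.9] yaw 123.8 q6 -1.17 tilt [0.01 0.01] w 1.0 F [ 0.6 -0.1 -0.1]
ROT -0.003 DP [ 0.006 -0.037  2.299] mm 184
```

View pics/w8.png

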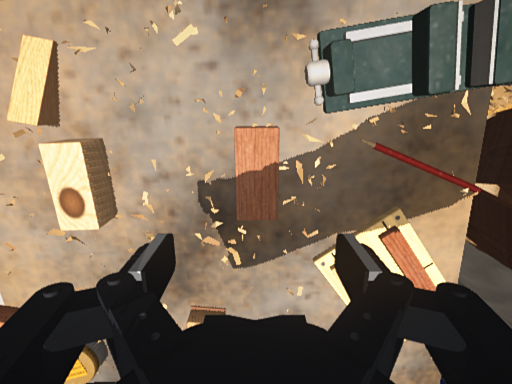

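The board's top face has corners near (235,127), (279,126), (278,219), (236,220), clear all round.

```bash
python3 - <<'E'
from h import *
import pickle
k=pickle.load(open("w8.pkl","rb"))
P=cast(k,[(235,127),(279,126),(278,219),(236,220)],.028)*1000;d=P[3]+P[2]-P[0]-P[1]
c=P.mean(0);a=np.degrees(np.arctan2(d[1],d[0]));print(c,a,np.linalg.norm(d)/2,np.linalg.norm(P[1]-P[0]))
plan(c[0],c[1],6,a+90)
E
```

```text
[ 452.55279929 -194.31111083] 33.8839336932444 109.25292426228796 47.96584503885253
t 19.08 at [ 452.7 -196.3  189.9] yaw 123.8 q6 -1.17 tilt [0.01 0.01] w 1.0 F [ 0.6 -0.1 -0.1]
ROT -0.001 DP [-0.012  0.022  2.299] mm 184
```

>>> {"api": "apply_moves", "payload": {"dp": [[-0.01,0.02,0.35],[0,0,0.35],[0,0,0.35],[0,0,0.35],[0,0,0.35],[0,0,0.3],[0,0,0.15],[0,0,0.07],[0,0,0.03],[0,0,0],[0,0,0]], "rot": [[0,0,0],[0,0,0],[0,0,0],[0,0,0],[0,0,0],[0,0,0],[0,0,0],[0,0,0],[0,0,0],[0,0,0],[0,0,0]], "fingers": [0,0,0,0,0,0,0,0,0,0,0]}}

```text
clock: 20.0
ee_pos: [0.4533, -0.1944, 0.0065]
ee_rot: [-0.292, 0.956, -0.0, 0.0]
force: [0.5, 0.4, 0.2]
gripper_width: 1.003
grasp_force: 0.0
```

>>> {"api": "apply_moves", "payload": {"dp": [[0,0,0],[0,0,0],[0,0,0],[0,0,0],[0,0,0],[0,0,0],[0,0,0],[0,0,0]], "rot": [[0,0,0],[0,0,0],[0,0,0],[0,0,0],[0,0,0],[0,0,0],[0,0,0],[0,0,0]], "fingers": [1,1,1,1,1,1,1,1], "newtons": 90}}

```text
clock: 20.67
ee_pos: [0.4529, -0.1946, 0.0065]
ee_rot: [-0.292, 0.957, -0.0, 0.0]
force: [-2.3, 2.2, 14.0]
gripper_width: 0.562
grasp_force: 93.1
```

>>> {"api": "apply_moves", "payload": {"dp": [[0,0,-0.15],[0,0,-0.3],[0,0,-0.3],[0,0,-0.3],[0,0,-0.25],[0,0,0],[0,0,0],[0,0,0],[0,0,0],[0,0,0],[0,0,0],[0,0,0]], "rot": [[0,0,0],[0,0,0],[0,0,0.12],[0,0,0.12],[0,0,0.12],[0,0,0.12],[0,0,0.12],[0,0,0.12],[0,0,0.12],[0,0,0.12],[0,0,0.12],[0,0,0.12]], "fingers": [1,1,1,1,1,1,1,1,1,1,1,1]}}

```text
clock: 21.67
ee_pos: [0.4526, -0.1945, 0.1098]
ee_rot: [0.177, 0.984, -0.0, 0.0]
force: [-0.2, -0.2, 0.2]
gripper_width: 0.561
grasp_force: 93.3
```

```bash
python3 - <<'E'
from h import *
plan(484.5,47.5,110,69.8)
E
```

```text
t 21.67 at [ 452.6 -194.5  109.8] yaw 69.6 q6 -0.22 tilt [ 0. -0.] w 0.561 F [-0.2 -0.2  0.2]
ROT -0.004 DP [ 6.700e-01  2.977e+00 -2.000e-03] mm 244
```

>>> {"api": "apply_moves", "payload": {"dp": [[0.07,0.3,0],[0.07,0.3,0],[0.07,0.3,0],[0.07,0.3,0],[0.07,0.3,0],[0.07,0.3,0],[0.07,0.3,0],[0.06,0.3,0],[0.06,0.3,0],[0.06,0.28,0],[0,0,0],[0,0,0]], "rot": [[0,0,-0.004],[0,0,0],[0,0,0],[0,0,0],[0,0,0],[0,0,0],[0,0,0],[0,0,0],[0,0,0],[0,0,0],[0,0,0],[0,0,0]], "fingers": [1,1,1,1,1,1,1,1,1,1,1,1]}}

```text
clock: 22.67
ee_pos: [0.4834, 0.0487, 0.1097]
ee_rot: [0.172, 0.985, -0.0, -0.0]
force: [-0.6, -1.0, -1.1]
gripper_width: 0.566
grasp_force: 93.4
```

```bash
python3 - <<'E'
from h import *
s=bot.state();k=wristcal(s);im=bot.camera("wrist");cv2.imwrite("pics/w9.png",im[:,:,::-1])
import pickle;pickle.dump(k,open("w9.pkl","wb"))
plan(484.5,47.5,32,69.8)
E
```

```text
t 22.72 at [483.4  47.9 109.7] yaw 70.1 q6 0.28 tilt [-0.   -0.01] w 0.562 F [ 0.2 -0.1 -1.7]
ROT 0.008 DP [-0.015 -0.     0.972] mm 78
```

View pics/w9.png

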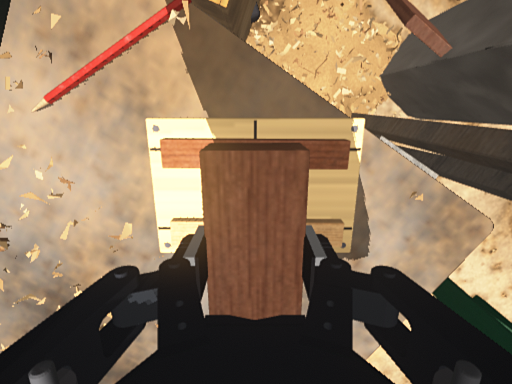

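The board hangs centred over the short line (board 201–308 px at v≈147, line at u=255). Lower and release.

>>> {"api": "apply_moves", "payload": {"dp": [[-0.015,0,0.25],[0,0,0.25],[0,0,0.2],[0,0,0.1],[0,0,0.06],[0,0,0.05],[0,0,0.04],[0,0,0.02],[0,0,0.005],[0,0,0],[0,0,0]], "rot": [[0,0,0.008],[0,0,0],[0,0,0],[0,0,0],[0,0,0],[0,0,0],[0,0,0],[0,0,0],[0,0,0],[0,0,0],[0,0,0]], "fingers": [1,1,1,1,1,1,1,1,1,1,1]}}

```text
clock: 23.63
ee_pos: [0.4849, 0.0475, 0.032]
ee_rot: [0.176, 0.984, 0.0, 0.0]
force: [0.2, 0.3, -0.6]
gripper_width: 0.565
grasp_force: 93.4
```

>>> {"api": "apply_moves", "payload": {"dp": [[0,0,0],[0,0,0],[0,0,0],[0,0,0],[0,0,0],[0,0,-0.05],[0,0,-0.2],[0,0,-0.35],[0,0,-0.35],[0,0,-0.35],[0,0,-0.35],[0,0,0]], "rot": [[0,0,0],[0,0,0],[0,0,0],[0,0,0],[0,0,0],[0,0,0],[0,0,0],[0,0,0],[0,0,0],[0,0,0],[0,0,0],[0,0,0]], "fingers": [0.1,0.1,0.1,0.1,0.1,0.1,0.1,0.1,0,0,0,0]}}

```text
clock: 24.63
ee_pos: [0.4866, 0.0474, 0.1686]
ee_rot: [0.176, 0.984, 0.0, 0.003]
force: [0.8, 0.3, 1.3]
gripper_width: 1.004
grasp_force: 0.0
```

```bash
python3 - <<'E'
from h import *
s=bot.state();k=wristcal(s);im=bot.camera("wrist");cv2.imwrite("pics/w10.png",im[:,:,::-1])
import pickle;pickle.dump(k,open("w10.pkl","wb"))
plan(576.5,-359,200,126)
E
```

```text
t 24.68 at [485.9  47.5 166.2] yaw 69.7 q6 0.28 tilt [ 0.26 -0.02] w 1.001 F [ 0.1 -0.1 -0.6]
ROT -1.25 DP [ 2.069 -4.777 -0.416] mm 418
```

View pics/w10.png

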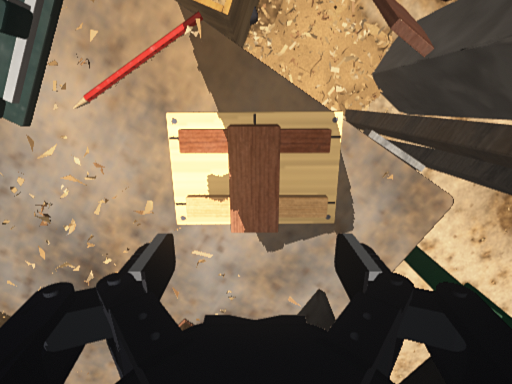

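The board lies across both strips, corners near (229,125), (281,125), (279,232), (231,232).

```bash
python3 - <<'E'
from h import *
import pickle
k=pickle.load(open("w10.pkl","rb"))
c=np.array([484.7,47.5]);a=np.radians(-20.2);A=np.array([[np.cos(a),np.sin(a)],[-np.sin(a),np.cos(a)]])
f=lambda uv,z:((cast(k,uv,z)*1000-c)@A.T).round(1)
P=f([(229,125),(281,125),(279,232),(231,232)],.0515);print(P.tolist(),P.mean(0), cast(k,[(229,125),(281,125),(279,232),(231,232)],.0515).mean(0))
Q=f([(167,113),(342,112),(336,222),(177,225)],.012);print(Q.tolist(),Q.mean(0))
E
```

```text
[[-54.2, -23.2], [-54.1, 25.0], [54.5, 25.8], [54.4, -24.2]] [0.15 0.85] [0.48516963 0.04824553]
[[-64.2, -91.8], [-64.9, 92.7], [60.8, 97.0], [64.3, -91.9]] [-1.   1.5]
```

>>> {"api": "apply_moves", "payload": {"dp": [[0,0,-0.06],[0,0,-0.06],[0,0,-0.06],[0,0,-0.06],[0,0,-0.06],[0,0,-0.06],[0,0,-0.06],[0,0,0],[0,0,0],[0.14,-0.32,0],[0.14,-0.32,0],[0.14,-0.32,0]], "rot": [[0,0,-0.139],[0,0,-0.139],[0,0,-0.139],[0,0,-0.139],[0,0,-0.139],[0,0,-0.139],[0,0,-0.139],[0,0,-0.139],[0,0,-0.139],[0,0,0],[0,0,0],[0,0,0]], "fingers": [0,0,0,0,0,0,0,0,0,0,0,0]}}

```text
clock: 25.68
ee_pos: [0.5023, -0.0351, 0.1965]
ee_rot: [-0.31, 0.951, 0.0, -0.0]
force: [0.8, -0.1, -0.4]
gripper_width: 1.002
grasp_force: 0.0
```

>>> {"api": "apply_moves", "payload": {"dp": [[0.14,-0.32,0],[0.14,-0.32,0],[0.14,-0.32,0],[0.14,-0.32,0],[0.14,-0.32,0],[0.14,-0.32,0],[0.14,-0.32,0],[0.14,-0.32,0],[0.14,-0.32,0],[0.14,-0.32,0],[0.14,-0.32,0],[0.11,-0.3,0]], "rot": [[0,0,0],[0,0,0],[0,0,0],[0,0,0],[0,0,0],[0,0,0],[0,0,0],[0,0,0],[0,0,0],[0,0,0],[0,0,0],[0,0,0]], "fingers": [0,0,0,0,0,0,0,0,0,0,0,0]}}

```text
clock: 26.68
ee_pos: [0.5754, -0.3607, 0.1961]
ee_rot: [-0.309, 0.951, 0.001, -0.0]
force: [0.2, 0.1, 0.6]
gripper_width: 1.002
grasp_force: 0.0
```

>>> {"api": "apply_moves", "payload": {"dp": [[0,0,0],[0,0,0]], "rot": [[0,0,0],[0,0,0]], "fingers": [0,0]}}

```text
clock: 26.85
ee_pos: [0.5754, -0.36, 0.1956]
ee_rot: [-0.309, 0.951, 0.001, -0.001]
force: [0.1, 0.1, -0.5]
gripper_width: 1.001
grasp_force: 0.0
```

```bash
python3 - <<'E'
from h import *
s=bot.state();k=wristcal(s);im=bot.camera("wrist");cv2.imwrite("pics/w11.png",im[:,:,::-1])
import pickle;pickle.dump(k,open("w11.pkl","wb"))
plan(576.5,-359,12,126)
E
```

```text
t 26.9 at [ 575.3 -359.   196.1] yaw 126.0 q6 -1.31 tilt [-0.08  0.07] w 1.005 F [0.3 0.1 0.3]
ROT 0.0 DP [-0.013 -0.013  2.301] mm 184
```

View pics/w11.png

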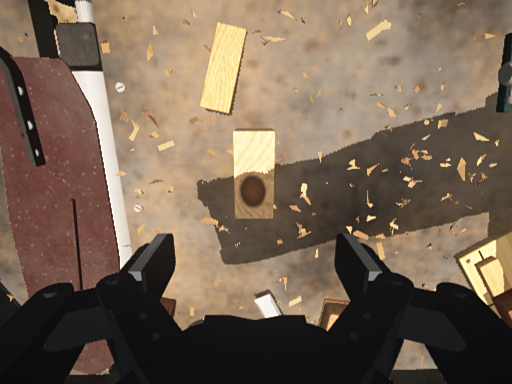

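The knot block's top face has corners near (234,131), (275,131), (273,219), (235,219); the wedge ends at v≈113, clear of the fingers.

```bash
python3 - <<'E'
from h import *
import pickle
k=pickle.load(open("w11.pkl","rb"))
P=cast(k,[(234,131),(275,131),(273,219),(235,219)],.045)*1000;d=P[3]+P[2]-P[0]-P[1]
c=P.mean(0);a=np.degrees(np.arctan2(d[1],d[0]));print(c,a,np.linalg.norm(d)/2,np.linalg.norm(P[1]-P[0]))
plan(c[0],c[1],10,a+90)
E
```

```text
[ 576.33442028 -359.80560917] 35.586236463482386 99.87492726626543 43.206444334197705
t 26.9 at [ 575.3 -359.   196.1] yaw 126.0 q6 -1.31 tilt [-0.08  0.07] w 1.005 F [0.3 0.1 0.3]
ROT 0.009 DP [-0.005 -0.02   2.326] mm 186
```

>>> {"api": "apply_moves", "payload": {"dp": [[-0.005,-0.02,0.35],[0,0,0.35],[0,0,0.35],[0,0,0.35],[0,0,0.35],[0,0,0.3],[0,0,0.16],[0,0,0.08],[0,0,0.03],[0,0,0],[0,0,0]], "rot": [[0,0,0.005],[0,0,0],[0,0,0],[0,0,0],[0,0,0],[0,0,0],[0,0,0],[0,0,0],[0,0,0],[0,0,0],[0,0,0]], "fingers": [0,0,0,0,0,0,0,0,0,0,0]}}

```text
clock: 27.82
ee_pos: [0.5774, -0.3602, 0.0128]
ee_rot: [-0.308, 0.952, -0.001, 0.0]
force: [-0.1, -1.0, 0.7]
gripper_width: 1.002
grasp_force: 0.0
```

>>> {"api": "apply_moves", "payload": {"dp": [[0,0,0],[0,0,0],[0,0,0],[0,0,0],[0,0,0],[0,0,0],[0,0,0],[0,0,0]], "rot": [[0,0,0],[0,0,0],[0,0,0],[0,0,0],[0,0,0],[0,0,0],[0,0,0],[0,0,0]], "fingers": [1,1,1,1,1,1,1,1], "newtons": 90}}

```text
clock: 28.48
ee_pos: [0.5773, -0.3605, 0.0124]
ee_rot: [-0.307, 0.952, -0.001, 0.0]
force: [0.0, 0.9, 6.0]
gripper_width: 0.513
grasp_force: 92.4
```

>>> {"api": "apply_moves", "payload": {"dp": [[0,0,-0.15],[0,0,-0.35],[0,0,-0.35],[0,0,-0.35],[0,0,-0.35],[0,0,-0.15],[0,0,0],[0,0,0],[0,0,0],[0,0,0],[0,0,0],[0,0,0]], "rot": [[0,0,0],[0,0,0],[0,0,0.125],[0,0,0.125],[0,0,0.125],[0,0,0.125],[0,0,0.125],[0,0,0.125],[0,0,0.125],[0,0,0.125],[0,0,0.125],[0,0,0.125]], "fingers": [1,1,1,1,1,1,1,1,1,1,1,1]}}

```text
clock: 29.48
ee_pos: [0.5768, -0.3602, 0.1476]
ee_rot: [0.18, 0.984, 0.0, -0.0]
force: [-0.5, 0.1, -1.0]
gripper_width: 0.515
grasp_force: 91.7
```

```bash
python3 - <<'E'
from h import *
plan(485,48,150,69.8)
E
```

```text
t 29.48 at [ 576.8 -360.2  147.6] yaw 69.3 q6 -0.32 tilt [-0.01  0.01] w 0.515 F [-0.5  0.1 -1. ]
ROT -0.012 DP [ 2.839  4.392 -0.029] mm 418
```

>>> {"api": "apply_moves", "payload": {"dp": [[0.2,0.31,0],[0.2,0.31,0],[0.2,0.31,0],[0.2,0.31,0],[0.2,0.31,0],[0.2,0.31,0],[0.2,0.31,0],[0.2,0.31,0],[0.2,0.31,0],[0.2,0.31,0],[0.2,0.31,0],[0.2,0.31,0]], "rot": [[0,0,-0.012],[0,0,0],[0,0,0],[0,0,0],[0,0,0],[0,0,0],[0,0,0],[0,0,0],[0,0,0],[0,0,0],[0,0,0],[0,0,0]], "fingers": [1,1,1,1,1,1,1,1,1,1,1,1]}}

```text
clock: 30.48
ee_pos: [0.4974, -0.0137, 0.1478]
ee_rot: [0.173, 0.985, 0.0, 0.0]
force: [0.9, 0.4, -0.9]
gripper_width: 0.513
grasp_force: 91.8
```

>>> {"api": "apply_moves", "payload": {"dp": [[0.21,0.31,0],[0.2,0.31,0],[0,0.03,0],[0,0,0],[0,0,0]], "rot": [[0,0,0],[0,0,0],[0,0,0],[0,0,0],[0,0,0]], "fingers": [1,1,1,1,1]}}

```text
clock: 30.9
ee_pos: [0.485, 0.0449, 0.1478]
ee_rot: [0.173, 0.985, -0.0, 0.0]
force: [0.1, 0.2, -1.5]
gripper_width: 0.511
grasp_force: 91.9
```

```bash
python3 - <<'E'
from h import *
s=bot.state();k=wristcal(s);im=bot.camera("wrist");cv2.imwrite("pics/w12.png",im[:,:,::-1])
plan(485,48,65,69.8)
E
```

```text
t 30.95 at [485.1  44.5 147.7] yaw 70.1 q6 0.27 tilt [ 0.01 -0.02] w 0.514 F [-0.3 -0.6 -1.5]
ROT 0.006 DP [0.017 0.041 1.034] mm 83
```

View pics/w12.png

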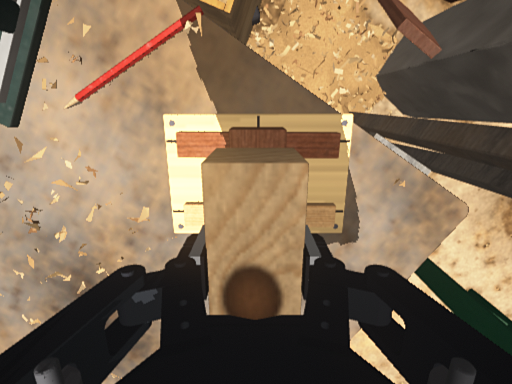

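The knot block (201–309 px at v≈155) hangs level, about 3 mm to the left of the board's centre (u≈257); I'll correct that and lower it.

>>> {"api": "apply_moves", "payload": {"dp": [[0.017,0.04,0.25],[0,0,0.25],[0,0,0.2],[0,0,0.12],[0,0,0.08],[0,0,0.06],[0,0,0.04],[0,0,0.02],[0,0,0.01],[0,0,0],[0,0,0]], "rot": [[0,0,0.006],[0,0,0],[0,0,0],[0,0,0],[0,0,0],[0,0,0],[0,0,0],[0,0,0],[0,0,0],[0,0,0],[0,0,0]], "fingers": [1,1,1,1,1,1,1,1,1,1,1]}}

```text
clock: 31.87
ee_pos: [0.4849, 0.0486, 0.0656]
ee_rot: [0.175, 0.985, 0.0, 0.0]
force: [-0.6, 0.1, -1.5]
gripper_width: 0.512
grasp_force: 92.0
```

>>> {"api": "apply_moves", "payload": {"dp": [[0,0,0],[0,0,0],[0,0,0],[0,0,0],[0,0,0],[0,0,0],[0,0,-0.05],[0,0,-0.2],[0,0,-0.35],[0,0,-0.35],[0,0,-0.35],[0,0,0]], "rot": [[0,0,0],[0,0,0],[0,0,0],[0,0,0],[0,0,0],[0,0,0],[0,0,0],[0,0,0],[0,0,0],[0,0,0],[0,0,0],[0,0,0]], "fingers": [0.1,0.1,0.1,0.1,0.1,0.1,0.1,0.1,0,0,0,0]}}

```text
clock: 32.87
ee_pos: [0.4866, 0.0485, 0.1741]
ee_rot: [0.175, 0.985, 0.0, 0.003]
force: [0.3, 0.7, 0.2]
gripper_width: 1.003
grasp_force: 0.0
```

>>> {"api": "apply_moves", "payload": {"dp": [[0,0,0],[0,0,0],[0,0,0],[0,0,0]], "rot": [[0,0,0],[0,0,0],[0,0,0],[0,0,0]], "fingers": [0,0,0,0]}}

```text
clock: 33.2
ee_pos: [0.4841, 0.0486, 0.1684]
ee_rot: [0.175, 0.985, -0.0, -0.001]
force: [0.6, 0.4, -0.0]
gripper_width: 1.0
grasp_force: 0.0
```

```bash
python3 - <<'E'
from h import *
s=bot.state();k=wristcal(s);im=bot.camera("wrist");cv2.imwrite("pics/w13.png",im[:,:,::-1])
import pickle;pickle.dump(k,open("w13.pkl","wb"))
plan(485,48,65,69.8)
E
```

```text
t 33.25 at [484.2  48.6 168.5] yaw 69.8 q6 0.28 tilt [-0.09  0.  ] w 0.998 F [-0.6 -0.3 -0.8]
ROT 0.001 DP [-0.014 -0.003  1.294] mm 103
```

View pics/w13.png

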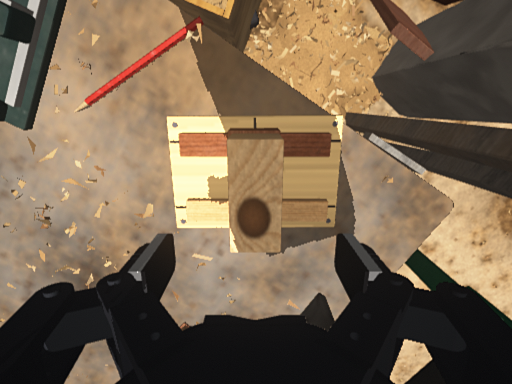

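The stack stands: block top centred at u≈256 over the board and both strips on their lines.

```bash
python3 - <<'E'
from h import *
import pickle
k=pickle.load(open("w13.pkl","rb"))
P=cast(k,[(228,138),(284,138),(283,252),(230,252)],.0965)*1000;print(P.mean(0),np.linalg.norm(P[3]-P[0]))
print(bot.close_job())
E
```

```text
[484.42505415  49.59714542] 98.75631377740689
the job is handed in; nothing more can be done
None
```

The stack is built and the job is handed in at about 33 s: both strips sit on their pencil lines, the red-brown board lies across them, and the knotty block is centred on top. By the last wrist images the board and block are within about 2 mm of centre; the wedge and cork block were not touched, and the hand-in returned no verdict.

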